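Set the lantern before the glass ball and pull-start it

ROBOT

A 6-joint arm with a two-finger parallel gripper is mounted at the origin on the work surface; the furniture and walls round the work are solid. World frame = base frame: x ahead of the robot, y to its left, z up, the work surface at z = 0. Lengths are in m, angles in degrees, forces in N, time in s.
With the tool pointing down it reaches from about 0.375 to 0.925 m from the base axis. Payload 5.7 kg.
Tool frame: the origin (TCP) lies midway between the tips of the shut fingers; the grasp point (between the pads) lies ctrl.hold_point_z behind it (ctrl.hold_point_z is the distance from the TCP to the grasp point, in m); z points along the fingers, y is the line along which they close (so a half turn about z gives the same grasp; the last joint's range is limited). The gripper opens to 85 mm and grips with 20 to 120 N. Pads are 22 mm wide; open, the fingers measure 114 mm over their backs; the gripper's body (76 mm by 85 mm) begins 54 mm behind the grasp point. The pads swing forward as they close: fully open they stand 13 mm farther back than shut.
Start: joints at [56.774, 20.558, 86.54, -0, 72.909, -6.595], TCP at [0.269, 0.536, 0.231] pointing down, gripper open.
Joint ranges: [-170.27, 170.27], [-57.76, 135], [12.27, 136.19], [-55.21, 235.2], [11.17, 155.16], [-170.74, 170.74]. Speed limits (degrees/s): [136.94, 136.94, 180, 180, 180, 180].

INTERFACE

Orientations are given as [roll, pitch, yaw] about the fixed x, y, z axes, in that order (R = Rz(yaw) Ry(pitch) Rx(roll)).
In Python, from station import ctrl gives the robot as it stands. The module is installed in compiled form; this text tells all that it offers.
- The arm moves only by the shell command python3 -m jog 'ROWS' [OPENING] [FORCE]. ROWS is JSON, a list of rows, each an object with "delta_pos": the shift along the world's x, y, z as a fraction of full scale, a list of three; "spin": the turn about the world's z as a fraction of full scale. In form: [{"delta_pos": [x, y, z], "spin": spin}, ...]. A call has 1 to 20 rows; each row shifts and turns the commanded pose from where the row before left it; what a row does not reach is not made up. Full scale, the value 1, is 2 cm for a shift and pi/2 rad for a turn. A row lasts 1/10 s, in which the tool goes at most 50 mm and 8.59 degrees, less where a joint would pass 70% of its speed; a pose out of reach is approached as far as the arm can. A call with a number of a shift or a turn outside -1 to 1 is refused whole. A call with a gripper value outside its range is refused whole. OPENING is the gripper command: -1 is fully open, 1 is shut, values between are in proportion, set as the call begins (- or left out, the last holds). The fingers move at their own pace and stop on an object; FORCE is the grip in N (left out, the last holds). Time passes only in rows, so rows that do not move let the fingers close. It gives the time, the measured TCP pose, the force, the opening and the grip force at its end, in the units of the state.
- ctrl.state(): the state, without advancing time (a new reading comes with each control period).
- ctrl.camera(name): name is "scene" or "top" or "wrist"; returns the picture (400x640x3 uint8, blue, green, red); there is no depth.
- ctrl.calibration(name): a dict with "K" (3x3 intrinsics, pixels), "k1" (the pictures are not rectified: a ray, as slopes to the right and down, at radius r is drawn at 1 + k1 r^2 times it, then the intrinsics apply), "world_to_cam" (4x4, takes a point from world to camera coordinates). Camera axes: x right, y up, looking along -z (the intrinsics and any distortion apply to the point x, -y, -z); pixel columns grow to the right and rows downward; lengths in m; the calibration is good to about 2 mm. A picture is of the moment at which its call begins: read the wrist's pose just before it. calibration takes no time and is no camera call; for the wrist camera it gives the pose at the moment of the call.
- ctrl.finish_job(): hands the job in; it is judged then, once.
Trained networks look in the newest picture that a camera, given by its name, has taken for a name from the list of things; names that differ only in an ending like _2 or _b are one class to them, and where a whole thing is asked for, a point or a joint stands for the part that bears it (a point fixed in the world has none). Each returns a list of dicts, best first, with "p" (0 to 1); they miss things now and then, are a little off and sometimes report something else, mostly with a low value. They report only what shows in the picture. A call takes as long as a camera call.
- ctrl.boxes_of(thing, camera): "box" ([left, top, right, bottom] in pixels, round what is visible of it).
The state is a dict: "t": time; "q": joint angles; "dq": joint speeds; "joint_efforts": joint torques, N m; "tcp_pos": TCP position; "eef_rot": TCP orientation; "ft_force": force on the tool from outside, world axes, zero at the start; "wrist_torque": the same for the moment, N m; "finger_gap": finger opening in m; "gripper_force": force on a finger pad.
Only numpy, scipy, OpenCV 4.12 (cv2) and the standard library are available. Lean on these libraries where they do the work, as an engineer would, in place of code of your own. Each camera call takes 0.05 s, during which the arm holds its last target. There are 200 camera calls.

TASK

Carry the yellow lantern onto the black rubber mat and set it down gently in the middle, square to the mat, with its lens facing the black ball on its stand, and let go. Then take the red knob on top, pull it all the way up against its spring without lifting the lantern off the mat, and let it go back down. Leave the ball stand and everything else on the bench where it is.

Things in the scene. Friction and masses are not known exactly. Their poses are not given: they have to be found in the camera images.
- lamp: Loose hand lantern, about 0.85 kg (+-15 %): yellow box body on a black base, 126 (x) x 62 (y) x 56 mm high. Origin: centre of its underside, z up. A black lens ring stands 12 mm out of its +x end. Black carrying handle along x above it, red pull knob at the rear (-x) end of its top; 106 mm high in all. Centre of mass at about x = +13 mm, 32 mm up.
- lamp_handle (a point): Middle of the lantern's handle bar: x = +17, y = 0, z = 99 mm in the lantern's frame, over its centre of mass. Straight bar along the lantern's x, 72 mm long, 14 mm wide (y) and 14 mm high, its underside 36 mm above the body's top; two posts leave 44 mm of it free. Grip it across its width, fingers closing along the lantern's y.
- lamp_lens (a point): Centre of the white round lens (44 mm across in a black 54 mm ring) on the lantern's +x end, x = +75, z = +31 mm in the lantern's frame.
- lamp_knob (a joint): Travel (m) of the lantern's spring knob along the lantern's z: 0 = down at rest, 0.014 = fully up at its stop. The spring pulls back with 2 N at rest, 4.8 N at the stop, less than the lantern's weight (about 8 N): the standing lantern stays down unless pulled past the stop. Let go, it returns to 0. Nothing lights up.
- knob_top (a point): Centre of the red knob's top face: x = -46, y = 0, z = 89 mm in the lantern's frame at rest; moves with the knob. Head: ribbed disc 26 mm across, 22 mm high, its underside 11 mm above the lantern's body, on a green 10 mm stem. The nearest handle post's face is 31 mm from the knob's axis; the handle's top is 17 mm higher than the knob's.
- lamp_mat: Black rubber mat fixed to the bench, 170 (x) x 110 (y) x 4 mm, with white corner marks round the lantern's place. Origin: centre of its underside, on the bench. Its +x axis runs along its length towards the ball stand.
- ball_stand: Black glass ball (38 mm, centre 83 mm up) on a rod on a dark square foot (49 x 54 x 34 mm), 110 mm high in all; stands loose about 145 mm from the mat's centre, beyond the mat's +x end. Origin: centre of its underside. The lantern is to face it; leave it alone.
- salt_jar: Bystander: amber jar with a black lid, 58 mm across, 70 mm high; origin at the centre of its underside.
- cork_block: Bystander: cork block 64 x 73 x 24 mm; origin at the centre of its underside.
- cap_tin: Bystander: open tin of ornament caps, 70 mm across, 32 mm high; origin at the centre of its underside.
- tape_roll: Bystander: roll of masking tape lying flat, 88 mm across, 25 mm high; origin at the centre of its underside.
- plaster_half_1: Bystander: white plaster mould half, 80 x 88 x 24 mm; origin at the centre of its underside.
- pliers: Bystander: black-handled pliers lying flat, 108 x 144 x 14 mm; origin at the centre of its underside.

How it is judged:
By the outcome, as a careful person would: the job done as asked, in the order asked, and still so for the second after the job is handed in, with the robot touching nothing.
It also fails if it takes over 42 s, if anything falls off the work surface, if the arm or the gripper's body presses on something with over 40 N, if the wrist force passes 120 N, or if a joint passes its speed limit or range.

## Working session

There is one attempt and no reset: what is moved stays moved. The work goes in short steps, Python scripts to look and compute and a shell command to move; the robot and the scene stay as the last step left them, time stands still between calls to the robot, and variables do not carry over. Pictures are saved under pics/ and viewed, at most 13 in all, crops included, and the job is handed in when it is done.

```bash
mkdir -p pics; cat > h.py <<'E'
import numpy as np, cv2
from station import ctrl
def ray(cam,px,cal=None):
    c=cal or ctrl.calibration(cam);K=np.array(c["K"]);k=c["k1"];M=np.array(c["world_to_cam"])
    d=(np.array(px,float)-[K[0,2],K[1,2]])/[K[0,0],K[1,1]]
    u=d.copy()
    for _ in range(20): u=d/(1+k*(u@u))
    v=M[:3,:3].T@np.array([u[0],-u[1],-1.]); o=-M[:3,:3].T@M[:3,3]
    return o,v
def at(cam,px,z,cal=None):
    o,v=ray(cam,px,cal); return (o+v*(z-o[2])/v[2])[:2].round(4)
def proj(cam,P,cal=None):
    c=cal or ctrl.calibration(cam);K=np.array(c["K"]);k=c["k1"];M=np.array(c["world_to_cam"])
    p=M[:3,:3]@np.array(P,float)+M[:3,3]; s=np.array([p[0],-p[1]])/-p[2]; s=s*(1+k*(s@s))
    return np.array([K[0,0]*s[0]+K[0,2],K[1,1]*s[1]+K[1,2]]).round(1)
E
python3 - <<'E'
from h import *
print(ctrl.hold_point_z, ctrl.state())
for n in("top","scene"):
    cv2.imwrite(f"pics/{n}0.png",ctrl.camera(n))
    c=ctrl.calibration(n);M=np.array(c["world_to_cam"]);print(n,-M[:3,:3].T@M[:3,3])
    for t in["lamp","lamp_handle","lamp_lens","knob_top","lamp_mat","ball_stand","salt_jar","cork_block","cap_tin","tape_roll","plaster_half_1","pliers"]:
        b=ctrl.boxes_of(t,n)
        for q in b[:2]:
            l,tt,r,bb=q["box"];print(t,round(q["p"],2),np.round(q["box"]),at(n,((l+r)/2,(tt+bb)/2),0.03))
E
```

```text
0.0187 {'t': 0.0, 'q': array([ 5.67736648e+01,  2.05975189e+01,  8.65998227e+01, -5.50486013e-04,
        7.29082676e+01, -6.59371670e+00]), 'dq': array([ 0.06404938,  0.02911987,  0.06590606,  0.10936823, -0.02587428,
        0.03456452]), 'joint_efforts': array([ 1.25375263e-03, -5.27618337e+01, -2.78624082e+01,  3.78454934e-05,
        1.26903350e-02,  4.28520570e-05]), 'tcp_pos': array([0.2685823 , 0.53576099, 0.23045236]), 'eef_rot': array([-1.79895029e+02, -1.16045113e-02,  1.53367533e+02]), 'ft_force': array([-0.26255213, -0.25349235,  0.16294999]), 'wrist_torque': array([-0.02008314,  0.06764412,  0.02313152]), 'gripper_force': 0.0, 'finger_gap': 0.08526791361245603}
top [ 0.36402295 -0.01511789  1.41015294]
lamp 0.9 [386. 204. 431. 253.] [ 0.4447 -0.2578]
lamp_handle 0.66 [387. 200. 428. 256.] [ 0.4452 -0.2557]
lamp_lens 0.86 [384. 202. 428. 254.] [ 0.4453 -0.2516]
lamp_mat 0.63 [315. 217. 384. 262.] [ 0.4116 -0.0977]
ball_stand 0.78 [286. 232. 309. 256.] [0.3977 0.0419]
ball_stand 0.48 [387. 203. 430. 253.] [ 0.4465 -0.2575]
salt_jar 0.64 [184. 195. 211. 218.] [0.4964 0.320
[... 474 characters left out ...]
]
lamp 0.85 [249. 158. 287. 200.] [ 0.451  -0.2414]
lamp_handle 0.82 [243. 157. 288. 196.] [ 0.4428 -0.2519]
lamp_lens 0.72 [245. 158. 286. 196.] [ 0.4421 -0.2519]
knob_top 0.73 [248. 157. 285. 199.] [ 0.447  -0.2482]
knob_top 0.42 [249. 172. 260. 184.] [ 0.4515 -0.2894]
lamp_mat 0.58 [287. 168. 341. 194.] [ 0.4425 -0.0869]
ball_stand 0.75 [349. 161. 363. 186.] [0.3934 0.0508]
salt_jar 0.64 [429. 190. 448. 218.] [0.4906 0.3265]
cork_block 0.67 [258. 219. 283. 239.] [ 0.6502 -0.196 ]
cap_tin 0.64 [390. 164. 409. 184.] [0.3768 0.197 ]
tape_roll 0.7 [416. 151. 435. 174.] [0.3184 0.2851]
plaster_half_1 0.73 [248. 245. 279. 272.] [ 0.7567 -0.1987]
pliers 0.51 [422. 231. 463. 260.] [0.6489 0.3374]
```

```bash
python3 - <<'E'
import cv2
a=cv2.imread("pics/top0.png")[190:275,270:440];cv2.imwrite("pics/top0c.png",cv2.resize(a,None,fx=4.7,fy=4.7,interpolation=cv2.INTER_CUBIC))
E
```

```text
(no output)
```

View pics/top0c.png

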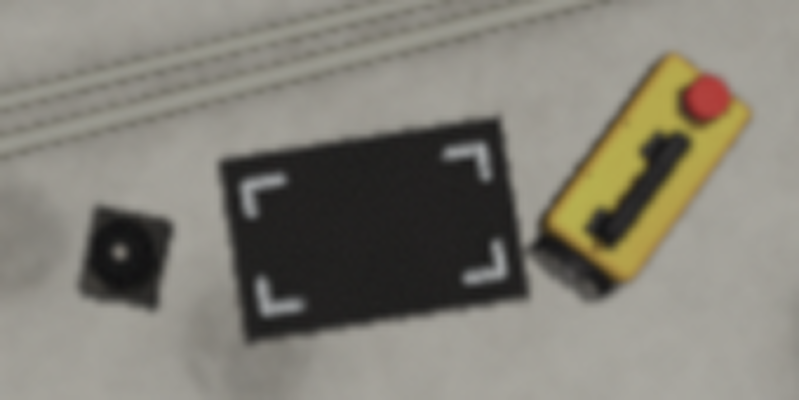

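The crop shows the mat (corners at crop pixels (220,160), (500,118), (528,297), (248,340)). The ball stand is left of it at (122,253), and the lantern is to the right with the knob at (706,98) and the lens end at about (575,268).

```bash
python3 - <<'E'
from h import *
f=lambda x,y,z:at("top",(x/4.7+270-.4,y/4.7+190-.4),z)
C=np.array([f(*p,.004) for p in[(220,160),(500,118),(528,297),(248,340)]])
print("mat",C.tolist(),C.mean(0)); d=(C[0]+C[3]-C[1]-C[2]); print("len",np.linalg.norm(d)/2,"yaw",np.degrees(np.arctan2(d[1],d[0])))
print("ball",f(122,253,.083))
b=f(122,253,.083)-C.mean(0);print("dir",np.degrees(np.arctan2(b[1],b[0])),np.linalg.norm(b))
k=f(706,98,.089);h1=f(680,140,.106);h2=f(605,232,.106);d=h2-h1
print("knob",k,"handle mid",(h1+h2)/2,"yaw",np.degrees(np.arctan2(d[1],d[0])))
d=(h1+h2)/2-k;print(np.linalg.norm(d),np.degrees(np.arctan2(d[1],d[0])))
E
```

```text
mat [[0.4557, -0.0071], [0.4829, -0.1722], [0.3777, -0.1891], [0.3505, -0.0251]] [ 0.4167   -0.098375]
len 0.16678292028861944 yaw 99.38607848531824
ball [0.3981 0.046 ]
dir 97.34104619119785 0.14556819922290717
knob [ 0.4884 -0.2782] handle mid [ 0.438  -0.2394] yaw 140.79634685935488
0.06360503124753576 142.40943873163832
```

```bash
python3 -m jog '[{"delta_pos":[0.85,-1,0],"spin":-0.067},{"delta_pos":[0.85,-1,0],"spin":-0.067},{"delta_pos":[0.85,-1,0],"spin":0},{"delta_pos":[0.85,-1,0],"spin":0},{"delta_pos":[0.85,-1,0],"spin":0},{"delta_pos":[0.85,-1,0],"spin":0},{"delta_pos":[0.85,-1,0],"spin":0},{"delta_pos":[0.85,-1,0],"spin":0},{"delta_pos":[0.85,-1,0],"spin":0},{"delta_pos":[0.85,-1,0],"spin":0},{"delta_pos":[0,-1,0],"spin":0},{"delta_pos":[0,-1,0],"spin":0},{"delta_pos":[0,-1,0],"spin":0},{"delta_pos":[0,-1,0],"spin":0},{"delta_pos":[0,-1,0],"spin":0},{"delta_pos":[0,-1,0],"spin":0},{"delta_pos":[0,-1,0],"spin":0},{"delta_pos":[0,-1,0],"spin":0},{"delta_pos":[0,-1,0],"spin":0},{"delta_pos":[0,-1,0],"spin":0}]' -1 60
python3 -m jog '[{"delta_pos":[0,-1,0],"spin":0},{"delta_pos":[0,-1,0],"spin":0},{"delta_pos":[0,-1,0],"spin":0},{"delta_pos":[0,-1,0],"spin":0},{"delta_pos":[0,-1,0],"spin":0},{"delta_pos":[0,-1,0],"spin":0},{"delta_pos":[0,-1,0],"spin":0},{"delta_pos":[0,-1,0],"spin":0},{"delta_pos":[0,-1,0],"spin":0},{"delta_pos":[0,-1,0],"spin":0},{"delta_pos":[0,-1,0],"spin":0},{"delta_pos":[0,-1,0],"spin":0},{"delta_pos":[0,-1,0],"spin":0},{"delta_pos":[0,-1,0],"spin":0},{"delta_pos":[0,-1,0],"spin":0},{"delta_pos":[0,-1,0],"spin":0},{"delta_pos":[0,-1,0],"spin":0},{"delta_pos":[0,-1,0],"spin":0},{"delta_pos":[0,-0.8,0],"spin":0},{"delta_pos":[0,0,0],"spin":0}]'
python3 - <<'E'
from h import *
s=ctrl.state();c=ctrl.calibration("wrist");i=ctrl.camera("wrist");cv2.imwrite("pics/w1.png",i)
import pickle;pickle.dump(c,open("w1.pkl","wb"))
M=np.array(c["world_to_cam"]);print(s["t"],s["tcp_pos"],s["eef_rot"],-M[:3,:3].T@M[:3,3],-M[2,:3])
E
```

```text
t: 3.3
tcp_pos: [0.4389, 0.1355, 0.2314]
eef_rot: [180.0, 0.0, 141.3]
ft_force: [0.9, -0.3, 0.9]
finger_gap: 0.0854
gripper_force: 0.0
t: 5.3
tcp_pos: [0.4393, -0.2416, 0.2314]
eef_rot: [-180.0, 0.1, 141.2]
ft_force: [0.8, -0.3, -0.3]
finger_gap: 0.0849
gripper_force: 0.0
5.3 [ 0.43929919 -0.24156919  0.23140908] [-1.79974588e+02  6.63146368e-02  1.41208012e+02] [ 0.3875318  -0.19907621  0.37494474] [ 0.20443316 -0.16410293 -0.9650271 ]
```

View pics/w1.png

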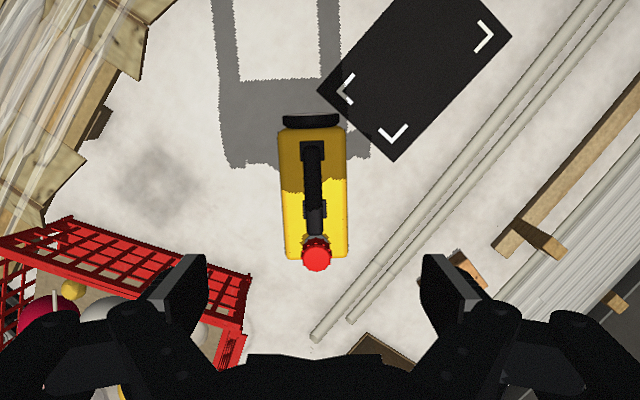

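The wrist view shows the lantern from above, with the handle at (312,142)–(317,215), the knob at (316,256) and the body centred at about (313,195). The mat is at upper right. A red crate sits at lower left with its corner at (250,275), so I'll check its height before descending.

```bash
python3 - <<'E'
from h import *
import pickle;c=pickle.load(open("w1.pkl","rb"))
i=cv2.imread("pics/w1.png");h=cv2.cvtColor(i,cv2.COLOR_BGR2HSV)
m=((h[...,0]>20)&(h[...,0]<35)&(h[...,1]>150)&(h[...,2]>60)).astype(np.uint8);m[:, :260]=0;m[:,360:]=0;m[280:]=0
print(cv2.boundingRect(m))
for y in(140,160,180,200,220,240):
    x=np.where(m[y])[0];print(y,x.min(),x.max(),at("wrist",(x.min(),y),.056,c),at("wrist",(x.max(),y),.056,c))
k=at("wrist",(316,256),.089,c);a=at("wrist",(312,142),.106,c);b=at("wrist",(316,217),.106,c)
d=a-b;print("knob",k,"bar",a,b,(a+b)/2,np.linalg.norm(d),np.degrees(np.arctan2(d[1],d[0])))
d=(a+b)/2-k;print(np.linalg.norm(d),np.degrees(np.arctan2(d[1],d[0])))
for z in(0,.05,.1,.15,.2):
  p=at("wrist",(251,275),z,c);print("crate",z,p,proj("top",[*p,z]))
C=np.array([at("wrist",p,.004,c) for p in[(318,92),(394,161),(511,37)]]);print(C.tolist(),np.linalg.norm(C[1]-C[0]),np.linalg.norm(C[2]-C[1]));d=C[2]-C[1];print(np.degrees(np.arctan2(d[1],d[0])),(C[0]+C[2])/2)
t=cv2.imread("pics/top0.png")[190:340,360:560];cv2.imwrite("pics/t2.png",cv2.resize(t,None,fx=4,fy=4))
E
```

```text
(278, 126, 70, 134)
140 278 345 [ 0.3917 -0.2433] [ 0.4289 -0.197 ]
160 279 345 [ 0.406  -0.2541] [ 0.4431 -0.2078]
180 281 345 [ 0.4211 -0.2645] [ 0.4576 -0.219 ]
200 282 346 [ 0.4362 -0.276 ] [ 0.4732 -0.2298]
220 284 346 [ 0.4522 -0.287 ] [ 0.4887 -0.2416]
240 285 347 [ 0.4682 -0.2992] [ 0.5053 -0.253 ]
knob [ 0.4881 -0.2774] bar [ 0.4082 -0.2175] [ 0.456  -0.2519] [ 0.4321 -0.2347] 0.05889142552188733 144.25874548254586
0.07042222660495753 142.67447951689394
crate 0 [ 0.491  -0.3756] [447.8 212.9]
crate 0.05 [ 0.4772 -0.352 ] [443.9 216.2]
crate 0.1 [ 0.4634 -0.3285] [439.8 219.9]
crate 0.15 [ 0.4496 -0.305 ] [435.3 223.8]
crate 0.2 [ 0.4358 -0.2814] [430.3 228.1]
[[0.3809, -0.1886], [0.4851, -0.1697], [0.4573, -0.0057]] 0.10590018885724421 0.16633953228261764
99.62087901086029 [ 0.4191  -0.09715]
```

View pics/t2.png

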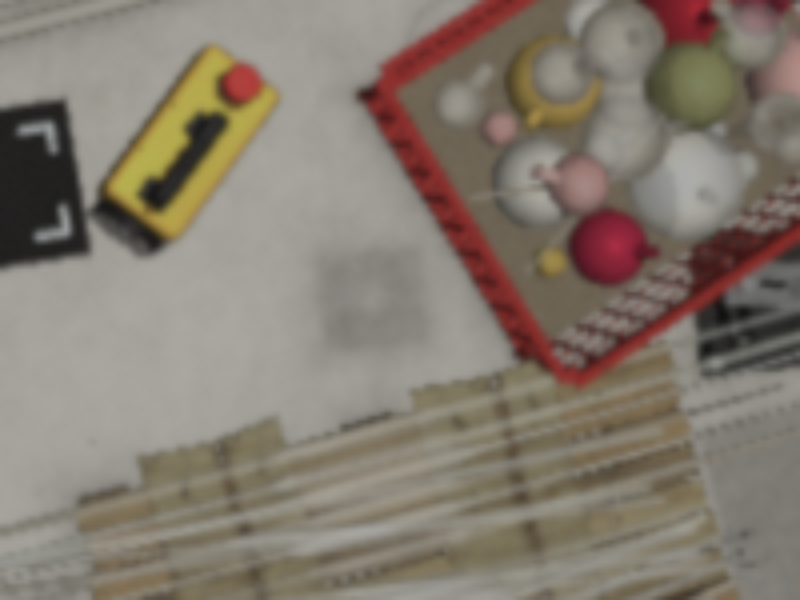

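The crate stands about 0.1 m clear of the lantern, corner near crop (385,85). I'll descend and grip the handle.

```bash
python3 -m jog '[{"delta_pos":[-0.075,0.08,-0.9],"spin":0.026},{"delta_pos":[0,0,-1],"spin":0},{"delta_pos":[0,0,-1],"spin":0},{"delta_pos":[0,0,-1],"spin":0},{"delta_pos":[0,0,-1],"spin":0},{"delta_pos":[0,0,-1],"spin":0},{"delta_pos":[0,0,-1],"spin":0},{"delta_pos":[0,0,-0.65],"spin":0},{"delta_pos":[0,0,0],"spin":0}]'
python3 -m jog '[{"delta_pos":[0,0,0],"spin":0},{"delta_pos":[0,0,0],"spin":0},{"delta_pos":[0,0,0],"spin":0},{"delta_pos":[0,0,0],"spin":0},{"delta_pos":[0,0,0],"spin":0},{"delta_pos":[0,0,0],"spin":0},{"delta_pos":[0,0,0],"spin":0},{"delta_pos":[0,0,0],"spin":0}]' 1 60
```

```text
t: 6.25
tcp_pos: [0.4361, -0.2362, 0.0788]
eef_rot: [180.0, -0.2, 143.7]
ft_force: [-0.5, 0.4, -0.6]
finger_gap: 0.0853
gripper_force: 0.0
t: 7.05
tcp_pos: [0.4373, -0.2388, 0.0808]
eef_rot: [-179.9, 0.0, 143.7]
ft_force: [-2.9, -3.0, 6.3]
finger_gap: 0.0127
gripper_force: 59.0
```

```bash
python3 -m jog '[{"delta_pos":[0,0,0.4],"spin":0},{"delta_pos":[0,0,0.6],"spin":0},{"delta_pos":[0,0,0.6],"spin":0},{"delta_pos":[0,0,0.4],"spin":0},{"delta_pos":[-0.05,0.35,0],"spin":-0.02},{"delta_pos":[-0.1,0.65,0],"spin":-0.041},{"delta_pos":[-0.1,0.7,0],"spin":-0.046},{"delta_pos":[-0.1,0.7,0],"spin":-0.046},{"delta_pos":[-0.1,0.7,0],"spin":-0.046},{"delta_pos":[-0.1,0.7,0],"spin":-0.046},{"delta_pos":[-0.1,0.7,0],"spin":-0.046},{"delta_pos":[-0.1,0.7,0],"spin":-0.046},{"delta_pos":[-0.1,0.7,0],"spin":-0.046},{"delta_pos":[-0.1,0.7,0],"spin":-0.046},{"delta_pos":[-0.1,0.65,0],"spin":-0.041},{"delta_pos":[-0.05,0.45,0],"spin":-0.021},{"delta_pos":[0,0.2,0],"spin":0},{"delta_pos":[0,0,0],"spin":0},{"delta_pos":[0,0,0],"spin":0}]'
python3 - <<'E'
from h import *
import pickle
s=ctrl.state();c=ctrl.calibration("wrist");i=ctrl.camera("wrist");cv2.imwrite("pics/w2.png",i)
pickle.dump(c,open("w2.pkl","wb"));t=ctrl.camera("top");cv2.imwrite("pics/t3.png",t)
print(s)
cc=cv2.resize(t[195:275,270:400],None,fx=4,fy=4,interpolation=cv2.INTER_CUBIC)
o=np.zeros((400+320,640,3),np.uint8)[:720];o[:400]=i;o[400:720,:520]=cc
cv2.imwrite("pics/m3.png",cv2.resize(o,None,fx=.83,fy=.83,interpolation=cv2.INTER_AREA))
E
```

```text
t: 8.95
tcp_pos: [0.4159, -0.0805, 0.1206]
eef_rot: [180.0, 0.0, 99.5]
ft_force: [0.1, -0.6, -7.8]
finger_gap: 0.0129
gripper_force: 59.3
{'t': 8.95, 'q': array([-2.02974921e+01,  1.48432706e+01,  1.14989459e+02, -1.65142994e-02,
        5.01106146e+01, -2.98011921e+01]), 'dq': array([-0.3751508 ,  0.27441543, -0.11853057, -0.10707958, -0.10878607,
        0.18252009]), 'joint_efforts': array([ 3.54956724e-01, -4.08501077e+01, -2.10034060e+01,  1.09239892e-03,
        5.26387221e-02,  4.48669001e-03]), 'tcp_pos': array([ 0.41593249, -0.08046362,  0.12060572]), 'eef_rot': array([1.79957141e+02, 3.91612117e-02, 9.95142698e+01]), 'ft_force': array([ 0.14952633, -0.572113  , -7.84390614]), 'wrist_torque': array([ 0.07930288, -0.06559897, -0.00983929]), 'gripper_force': 59.30982828140259, 'finger_gap': 0.012926119092948631}
```

View pics/m3.png

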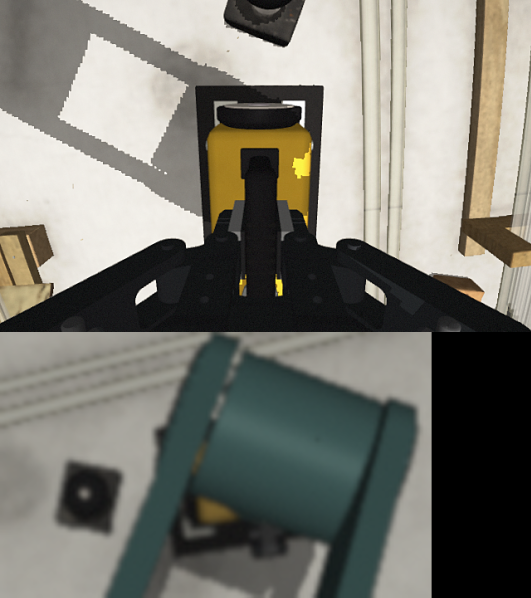

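The upper half of the composite (wrist view at 0.83 scale) shows the lantern hanging level over the mat, lens end towards the ball. The mat's far edge runs from (196,86) to (323,86). The lower half (top view) has the arm covering the lantern. I'll measure the offset in the wrist picture.

```bash
python3 - <<'E'
from h import *
import pickle;c=pickle.load(open("w2.pkl","rb"))
i=cv2.imread("pics/w2.png")
g=i.astype(int).sum(2)
for y in(110,114,120):print(y,[int(x) for x in np.where(np.abs(np.diff(g[y,215:410]))>120)[0]+215])
for x in(245,255,375,382):print(x,[int(y) for y in np.where(np.abs(np.diff(g[85:150,x]))>120)[0]+85])
h=cv2.cvtColor(i,cv2.COLOR_BGR2HSV);m=((h[...,0]>18)&(h[...,0]<35)&(h[...,1]>150)&(h[...,2]>60))
for y in(165,180,200,220,240):
    x=np.where(m[y,200:420])[0]+200
    if len(x):a=at("wrist",(x.min(),y),.0967,c);b=at("wrist",(x.max()+1,y),.0967,c);print(y,x.min(),x.max(),a,b,(a+b)/2)
L=at("wrist",(236.5,104),.004,c);R=at("wrist",(389,104),.004,c);d=R-L
print("mat far",L,R,np.linalg.norm(d),np.degrees(np.arctan2(d[1],d[0]))+90)
p=at("wrist",(313,179.5),.1467,c);print("bar end",p)
M=np.array(c["world_to_cam"]);print(-M[:3,:3].T@M[:3,3])
E
```

```text
110 [222, 234, 235, 388, 389]
114 [219, 235, 388, 389]
120 [216, 235, 388, 389]
245 [102]
255 [102]
375 [102]
382 [102]
165 250 374 [ 0.3795 -0.0468] [ 0.438 -0.037] [ 0.40875 -0.0419 ]
180 251 374 [ 0.3809 -0.0539] [ 0.4395 -0.0441] [ 0.4102 -0.049 ]
200 251 374 [ 0.3821 -0.0638] [ 0.4416 -0.0538] [ 0.41185 -0.0588 ]
220 252 372 [ 0.3838 -0.0739] [ 0.4427 -0.064 ] [ 0.41325 -0.06895]
240 253 371 [ 0.3856 -0.0843] [ 0.4445 -0.0744] [ 0.41505 -0.07935]
mat far [ 0.3508 -0.023 ] [ 0.4573 -0.005 ] 0.10801041616436813 99.59313426273033
bar end [ 0.4085 -0.0385]
[ 0.40450782 -0.01438071  0.26416707]
```

```bash
python3 - <<'E'
import cv2
i=cv2.imread("pics/w2.png")[90:270,220:410];cv2.imwrite("pics/w2c.png",cv2.resize(i,None,fx=3.3,fy=3.3))
E
```

```text
(no output)
```

View pics/w2c.png

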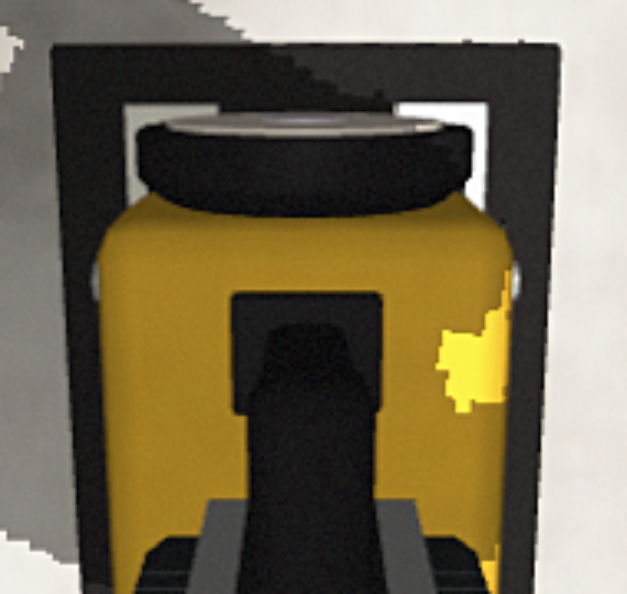

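```bash
python3 -m jog '[{"delta_pos":[0,0,-0.5],"spin":0},{"delta_pos":[0,0,-0.5],"spin":0},{"delta_pos":[0,0,-0.3],"spin":0},{"delta_pos":[0,0,-0.15],"spin":0},{"delta_pos":[0,0,-0.1],"spin":0},{"delta_pos":[0,0,-0.05],"spin":0},{"delta_pos":[0,0,-0.05],"spin":0},{"delta_pos":[0,0,-0.05],"spin":0}]'
python3 -m jog '[{"delta_pos":[0,0,-0.04],"spin":0},{"delta_pos":[0,0,-0.04],"spin":0}]'
```

```text
t: 9.85
tcp_pos: [0.4157, -0.0802, 0.0864]
eef_rot: [180.0, 0.0, 99.5]
ft_force: [0.9, -0.5, -9.0]
finger_gap: 0.0127
gripper_force: 59.3
t: 10.05
tcp_pos: [0.4155, -0.0801, 0.0848]
eef_rot: [180.0, 0.0, 99.5]
ft_force: [-0.7, 1.6, -6.4]
finger_gap: 0.0127
gripper_force: 59.6
```

```bash
python3 -m jog '[{"delta_pos":[0,0,-0.02],"spin":0},{"delta_pos":[0,0,-0.02],"spin":0},{"delta_pos":[0,0,0],"spin":0}]'
```

```text
t: 10.35
tcp_pos: [0.4154, -0.08, 0.0846]
eef_rot: [180.0, 0.0, 99.5]
ft_force: [-3.3, 2.0, 5.3]
finger_gap: 0.0128
gripper_force: 61.3
```

```bash
python3 -m jog '[{"delta_pos":[0,0,0],"spin":0},{"delta_pos":[0,0,0],"spin":0},{"delta_pos":[0,0,0],"spin":0},{"delta_pos":[0,0,0],"spin":0},{"delta_pos":[0,0,0],"spin":0}]' -1 && python3 -m jog '[{"delta_pos":[0,0,0.5],"spin":0},{"delta_pos":[0,0,1],"spin":0},{"delta_pos":[0,0,1],"spin":0},{"delta_pos":[0,0,1],"spin":0},{"delta_pos":[0,0,1],"spin":0},{"delta_pos":[0,0,1],"spin":0},{"delta_pos":[0,0,1],"spin":0},{"delta_pos":[0,0,0.5],"spin":0},{"delta_pos":[0,0,0],"spin":0}]'
python3 - <<'E'
from h import *
import pickle
s=ctrl.state();c=ctrl.calibration("wrist");i=ctrl.camera("wrist");cv2.imwrite("pics/w3.png",i)
pickle.dump(c,open("w3.pkl","wb"));print(s["t"],s["tcp_pos"],s["eef_rot"])
for n in("knob_top","lamp","lamp_mat"):print(n,ctrl.boxes_of(n,"wrist")[:2])
cv2.imwrite("pics/w3c.png",cv2.resize(i[0:290,215:415],None,fx=2,fy=2))
E
```

```text
t: 10.85
tcp_pos: [0.4156, -0.0802, 0.0839]
eef_rot: [180.0, 0.0, 99.5]
ft_force: [-0.3, 0.4, 0.7]
finger_gap: 0.0836
gripper_force: 0.0
t: 11.75
tcp_pos: [0.4164, -0.0804, 0.2254]
eef_rot: [179.8, 0.1, 99.5]
ft_force: [0.4, 0.2, -0.3]
finger_gap: 0.0852
gripper_force: 0.0
11.75 [ 0.41642782 -0.08043118  0.22541942] [1.79835658e+02 9.69693085e-02 9.94601187e+01]
knob_top [{'box': [293.1, 243.5, 327.8, 278.8], 'p': 0.69}, {'box': [256.6, 103.9, 366.3, 261.6], 'p': 0.55}]
lamp [{'box': [256.0, 105.3, 366.4, 261.7], 'p': 0.17}]
lamp_mat [{'box': [256.6, 101.1, 364.5, 262.7], 'p': 0.94}, {'box': [275.0, 114.8, 344.4, 279.8], 'p': 0.38}]
```

View pics/w3c.png

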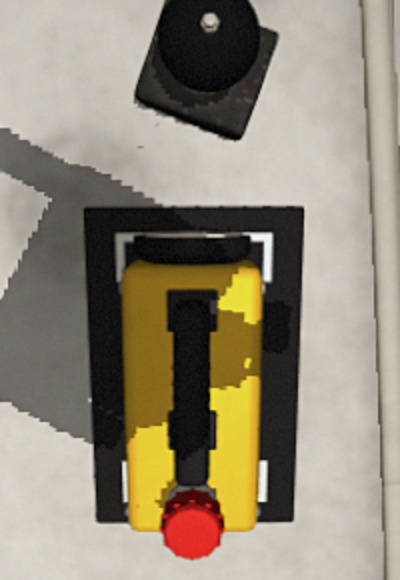

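The crop shows the lantern standing square inside the mat's white marks. The mat runs from (83,207) to (297,521), the knob is at (193,530), and the lens end points at the ball stand.

```bash
python3 - <<'E'
from h import *
import pickle;c=pickle.load(open("w3.pkl","rb"));i=cv2.imread("pics/w3.png")
f=lambda x,y,z:at("wrist",(x/2+215,y/2),z,c)
C=np.array([f(*p,.004) for p in[(83,207),(304,207),(297,521),(99,521)]]);ctr=C.mean(0);d=C[0]+C[1]-C[2]-C[3];y=np.arctan2(d[1],d[0])
print("mat",ctr,np.degrees(y),np.linalg.norm(d)/2)
h=cv2.cvtColor(i,cv2.COLOR_BGR2HSV)
r=(((h[...,0]<8)|(h[...,0]>172))&(h[...,1]>150)&(h[...,2]>150)).astype(np.uint8);r[:,:280]=0;r[:,340:]=0
(kx,ky),rad=cv2.minEnclosingCircle(cv2.findNonZero(r));print("knob px",kx,ky,rad)
m=((h[...,0]>18)&(h[...,0]<35)&(h[...,1]>150)&(h[...,2]>60));Q=[]
for v in range(145,235,10):
    x=np.where(m[v,260:360])[0]+260;Q.append((at("wrist",(x.min(),v),.058,c)+at("wrist",(x.max()+1,v),.058,c))/2)
Q=np.array(Q);d=np.polyfit(Q[:,1],Q[:,0],1);print("lamp yaw",np.degrees(np.arctan2(1,d[0])))
u=np.array([np.cos(y),np.sin(y)]);n=np.array([-u[1],u[0]])
print("lat",((Q-ctr)@n).round(4))
k=at("wrist",(kx,ky),.093,c);print("knob",k,(k-ctr)@u,(k-ctr)@n)
for q in[(193,489),(193,298)]:print("bar",(f(*q,.11)-ctr)@u)
print("ring front",(f(193,237,.062)-ctr)@u, "body rear",(f(150,530,.05)-ctr)@u)
b=f(209,22,.114);print("ball",b,np.degrees(np.arctan2(*(b-ctr)[::-1])))
for x,l in((-46,.093),(53,.11),(-19,.11),(75,.062)):
  p=ctr+u*x;w=proj("wrist",[*p,l],c);print("predicted if centred",x,w,((w-[215,0])*2))
E
```

```text
mat [ 0.418975 -0.096825] 100.28512017558454 0.16886339153291932
knob px 310.5 264.0 15.692455291748047
lamp yaw 99.6465390932227
lat [0.0011 0.0008 0.0014 0.0015 0.0012 0.0013 0.0019 0.0016 0.0018]
knob [ 0.4245 -0.1431] -0.0465178978622413 0.0028260269775937166
bar -0.02193862131021926
bar 0.05214718193246373
ring front 0.07194090376676911 body rear -0.0675798045769756
ball [0.3994 0.0455] 97.83117546912526
predicted if centred -46 [317.5 461. ] [205. 922.]
predicted if centred 53 [316.4 376.6] [202.8 753.2]
predicted if centred -19 [318.2 509.5] [ 206.4 1019. ]
predicted if centred 75 [316.4 383.4] [202.8 766.8]
```

The lantern is within about 1.5 mm and 1° of centre, which is good enough. Next I'll go over the knob using the same yaw, since closing along the lantern's y keeps the pads clear of the handle.

```bash
python3 -m jog '[{"delta_pos":[0.12,-0.775,0],"spin":0},{"delta_pos":[0.12,-0.775,0],"spin":0},{"delta_pos":[0.12,-0.775,0],"spin":0},{"delta_pos":[0.12,-0.775,0],"spin":0},{"delta_pos":[0,0,-0.9],"spin":0},{"delta_pos":[0,0,-1],"spin":0},{"delta_pos":[0,0,-1],"spin":0},{"delta_pos":[0,0,-1],"spin":0},{"delta_pos":[0,0,-1],"spin":0},{"delta_pos":[0,0,-1],"spin":0},{"delta_pos":[0,0,-1],"spin":0},{"delta_pos":[0,0,-0.6],"spin":0},{"delta_pos":[0,0,-0.4],"spin":0},{"delta_pos":[0,0,0],"spin":0},{"delta_pos":[0,0,0],"spin":0}]' -1
python3 -m jog '[{"delta_pos":[0,0,0],"spin":0},{"delta_pos":[0,0,0],"spin":0},{"delta_pos":[0,0,0],"spin":0},{"delta_pos":[0,0,0],"spin":0}]' 0.2 25
python3 - <<'E'
from h import *
i=ctrl.camera("wrist");cv2.imwrite("pics/w4.png",i[100:400,120:520]);s=ctrl.state();print(s["tcp_pos"],s["finger_gap"])
E
```

```text
t: 13.45
tcp_pos: [0.4251, -0.1422, 0.0659]
eef_rot: [-180.0, -0.0, 99.5]
ft_force: [0.2, -0.7, -0.5]
finger_gap: 0.0857
gripper_force: 0.0
t: 13.85
tcp_pos: [0.4252, -0.1421, 0.0662]
eef_rot: [180.0, 0.0, 99.5]
ft_force: [-0.7, 0.3, 0.6]
finger_gap: 0.0341
gripper_force: 0.0
[ 0.42516626 -0.14213268  0.0661253 ] 0.033593981978267996
```

View pics/w4.png

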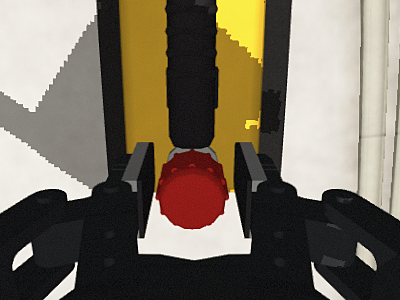

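The knob, at about (194,195) in the crop, sits midway between the pads at 153 and 235. I'll close on it.

```bash
python3 -m jog '[{"delta_pos":[0,0,0],"spin":0},{"delta_pos":[0,0,0],"spin":0},{"delta_pos":[0,0,0],"spin":0},{"delta_pos":[0,0,0],"spin":0},{"delta_pos":[0,0,0],"spin":0}]' 1 25
python3 -m jog '[{"delta_pos":[0,0,0.1],"spin":0},{"delta_pos":[0,0,0.1],"spin":0},{"delta_pos":[0,0,0.1],"spin":0},{"delta_pos":[0,0,0.1],"spin":0},{"delta_pos":[0,0,0.1],"spin":0},{"delta_pos":[0,0,0],"spin":0},{"delta_pos":[0,0,0],"spin":0}]'
```

```text
t: 14.4
tcp_pos: [0.425, -0.1421, 0.066]
eef_rot: [-180.0, 0.0, 99.5]
ft_force: [-2.6, 0.8, 5.5]
finger_gap: 0.0251
gripper_force: 24.5
t: 15.1
tcp_pos: [0.4248, -0.1419, 0.0758]
eef_rot: [-180.0, -0.0, 99.5]
ft_force: [0.1, 0.6, -4.3]
finger_gap: 0.0248
gripper_force: 24.8
```

```bash
python3 -m jog '[{"delta_pos":[0,0,0.1],"spin":0},{"delta_pos":[0,0,0.08],"spin":0},{"delta_pos":[0,0,0],"spin":0},{"delta_pos":[0,0,0],"spin":0}]'
python3 -m jog '[{"delta_pos":[0,0,0.02],"spin":0},{"delta_pos":[0,0,0],"spin":0},{"delta_pos":[0,0,0],"spin":0}]'
```

```text
t: 15.5
tcp_pos: [0.4248, -0.1419, 0.0794]
eef_rot: [-180.0, -0.0, 99.5]
ft_force: [-0.6, 1.9, -4.9]
finger_gap: 0.0251
gripper_force: 24.8
t: 15.8
tcp_pos: [0.4249, -0.142, 0.0798]
eef_rot: [-180.0, -0.0, 99.5]
ft_force: [-0.7, 2.4, -4.3]
finger_gap: 0.025
gripper_force: 24.8
```

```bash
python3 - <<'E'
from h import *
import pickle
c=ctrl.calibration("wrist");i=ctrl.camera("wrist");s=ctrl.state();print(s["ft_force"],s["wrist_torque"],s["tcp_pos"])
cv2.imwrite("pics/w5.png",i[:,120:520]);pickle.dump(c,open("w5.pkl","wb"))
u=np.array([np.cos(np.radians(99.5)),np.sin(np.radians(99.5))]);n=np.array([-u[1],u[0]])
ctr=np.array([.4251,-.1421])+u*.046
def lp(x,y,z,a):
    # tilt by a rad about front bottom edge x=.063, rear up
    X=.063+(x-.063)*np.cos(a)+z*np.sin(a);Z=.004-(x-.063)*np.sin(a)+z*np.cos(a)
    return [*(ctr+u*X+n*y),Z]
for nm,a in(("flat",0),("tilt3deg",.052),("full",.014/.109)):
    print(nm,[(proj("wrist",lp(*p,a),c)-[120,0]).tolist() for p in((-.019,0,.106),(.053,0,.106),(0.04,.031,.056),(0.04,-.031,.056),(.075,0,.058))])
E
```

```text
[-0.18528722  1.04897901 -4.3171344 ] [0.22206229 0.0184774  0.02708185] [ 0.4249105  -0.14203382  0.07980165]
flat [[194.60000000000002, 227.8], [194.8, -7.8], [122.9, 60.2], [266.0, 60.2], [194.5, -30.0]]
tilt3deg [[194.7, 215.5], [194.8, -28.8], [122.1, 52.7], [266.8, 52.7], [194.5, -37.2]]
full [[194.7, 193.6], [194.89999999999998, -59.7], [121.1, 41.2], [267.8, 41.3], [194.5, -47.4]]
```

View pics/w5.png

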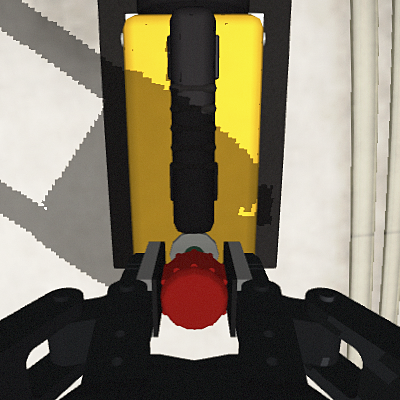

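The crop shows the bar's rear end at row 232, against 228 predicted for a flat lantern and 194 for a tipped one. The lantern is still flat and the knob is nearly up, so I'll ease up to the stop.

```bash
python3 -m jog '[{"delta_pos":[0,0,0.02],"spin":0},{"delta_pos":[0,0,0],"spin":0},{"delta_pos":[0,0,0],"spin":0}]' 1 40; python3 -c "
from station import ctrl;s=ctrl.state();print(s['ft_force'],s['wrist_torque'],s['tcp_pos'][2])"
```

```text
t: 16.15
tcp_pos: [0.425, -0.1421, 0.0803]
eef_rot: [-180.0, -0.0, 99.5]
ft_force: [-0.0, 1.5, -4.5]
finger_gap: 0.0243
gripper_force: 39.5
[-0.04792774  1.5219777  -4.4739262 ] [ 0.2327309  -0.04763831  0.04631562] 0.08025653006524607
```

```bash
python3 -m jog '[{"delta_pos":[0,0,0.015],"spin":0},{"delta_pos":[0,0,0],"spin":0},{"delta_pos":[0,0,0],"spin":0}]'; python3 -c "
from station import ctrl;s=ctrl.state();print(s['ft_force'],s['wrist_torque'],s['tcp_pos'][2])"
```

```text
t: 16.45
tcp_pos: [0.425, -0.1421, 0.0806]
eef_rot: [-180.0, 0.0, 99.5]
ft_force: [-0.0, 0.7, -5.2]
finger_gap: 0.0249
gripper_force: 39.5
[-1.99773815e-03  6.61495491e-01 -5.19336859e+00] [0.27515331 0.0315249  0.00942356] 0.0805827492066868
```

```bash
python3 -m jog '[{"delta_pos":[0,0,0.015],"spin":0},{"delta_pos":[0,0,0],"spin":0},{"delta_pos":[0,0,0],"spin":0}]'; python3 -c "
from station import ctrl;s=ctrl.state();print(s['ft_force'],s['wrist_torque'],s['tcp_pos'][2])"
```

```text
t: 16.75
tcp_pos: [0.4251, -0.1421, 0.0809]
eef_rot: [-180.0, 0.0, 99.5]
ft_force: [-0.2, 0.9, -4.6]
finger_gap: 0.0241
gripper_force: 39.5
[-0.16860886  0.88502875 -4.56642146] [0.24138591 0.05198098 0.02976548] 0.08089157661271251
```

```bash
python3 -m jog '[{"delta_pos":[0,0,0.02],"spin":0},{"delta_pos":[0,0,0],"spin":0},{"delta_pos":[0,0,0],"spin":0}]'; python3 - <<'E'
from h import *
s=ctrl.state();print(s['ft_force'],s['wrist_torque'],s['tcp_pos'][2])
i=ctrl.camera("wrist");a=cv2.imread("pics/w5.png")
cv2.imwrite("pics/w6.png",np.hstack([a,i[:,120:520]]))
E
```

```text
t: 17.05
tcp_pos: [0.425, -0.1421, 0.0813]
eef_rot: [-180.0, 0.0, 99.5]
ft_force: [-0.2, 0.9, -5.2]
finger_gap: 0.0246
gripper_force: 39.5
[-0.234734    0.90314226 -5.19091162] [ 0.18399578  0.04105814 -0.01679963] 0.08126386220484669
```

View pics/w6.png

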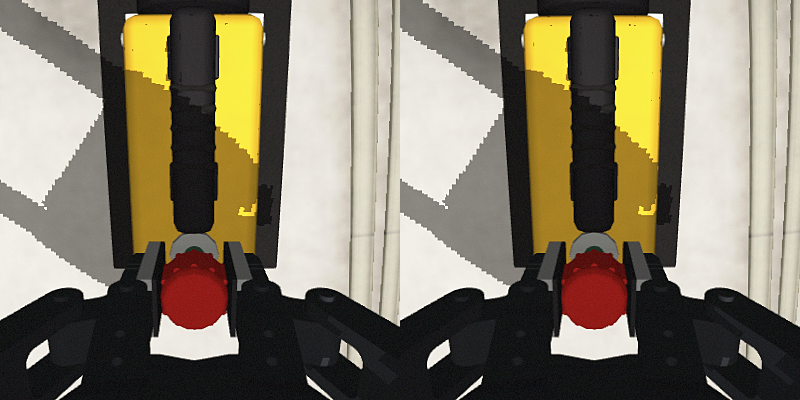

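```bash
python3 - <<'E'
from h import *
import pickle
w=cv2.imread("pics/w6.png");a=cv2.cvtColor(w[:,:400],6);b=cv2.cvtColor(w[:,400:],6)
for n,(x0,y0,x1,y1) in dict(knob=(155,245,235,335),barend=(165,170,225,240),barfront=(160,5,225,60),bodyR=(215,60,264,240),matL=(98,180,130,270),mattop=(95,0,140,40)).items():
    t=a[y0:y1,x0:x1];W=np.outer(np.hanning(y1-y0),np.hanning(x1-x0))
    print(n,cv2.phaseCorrelate(t.astype(float),b[y0:y1,x0:x1].astype(float),W))
c5=pickle.load(open("w5.pkl","rb"));c6=ctrl.calibration("wrist")
u=np.array([np.cos(np.radians(99.5)),np.sin(np.radians(99.5))]);ctr=np.array([.4251,-.1421])+u*.046
for nm,x,z in(("barend",-.015,.11),("barfront",.045,.11),("mat",-.06,.004)):
    p=[*(ctr+u*x),z];print("pred fixed",nm,proj("wrist",p,c6)-proj("wrist",p,c5))
for z in(.107,.1083):
    p=[*(ctr-u*.046),z];print("knob",z,proj("wrist",p,c6)-proj("wrist",[*p[:2],.107],c5))
E
```

```text
knob ((-0.020317083055225282, -0.22833395406511414), 1.0866046396974716)
barend ((-0.14902960193145987, -0.7327963416070133), 0.9897922290248167)
barfront ((0.047070194141191735, 1.2789127651275187), 0.9833840772446184)
bodyR ((2.267608876716057, 4.253481708824893), 0.24345965859554164)
matL ((-0.08803268625264238, -5.154532598150446), 0.5344562825195888)
mattop ((0.8048671962956426, 0.1294239310039238), 0.9617178038056333)
pred fixed barend [-0.3 -1.7]
pred fixed barfront [-0.4  0.6]
pred fixed mat [-0.3 -1. ]
knob 0.107 [-0.3 -2.4]
knob 0.1083 [-0.3 -0.6]
```

No slip and no tilt so far: the knob is still rising with the tool. I'll continue in small steps until the stop shows in the force.

```bash
for k in 1; do python3 -m jog '[{"delta_pos":[0,0,0.02],"spin":0},{"delta_pos":[0,0,0],"spin":0},{"delta_pos":[0,0,0],"spin":0}]'; python3 -c "
from station import ctrl;s=ctrl.state();print(s['ft_force'],s['wrist_torque'],s['tcp_pos'][2])"; done
```

```text
t: 17.4
tcp_pos: [0.4251, -0.1421, 0.0817]
eef_rot: [-180.0, 0.0, 99.5]
ft_force: [-0.9, 1.3, -5.3]
finger_gap: 0.0242
gripper_force: 39.5
[-0.88761883  1.33317567 -5.27629925] [ 0.1465379   0.0091616  -0.01106794] 0.08169191589807309
```

```bash
python3 -m jog '[{"delta_pos":[0,0,0.015],"spin":0},{"delta_pos":[0,0,0],"spin":0},{"delta_pos":[0,0,0],"spin":0}]'; python3 -c "
from station import ctrl;s=ctrl.state();print(s['ft_force'],s['wrist_torque'],s['tcp_pos'][2])"
```

```text
t: 17.7
tcp_pos: [0.4251, -0.1421, 0.082]
eef_rot: [-180.0, 0.0, 99.5]
ft_force: [0.2, 0.2, -5.4]
finger_gap: 0.0243
gripper_force: 39.5
[ 0.17535579  0.15366494 -5.38213799] [0.13858311 0.02155404 0.04522624] 0.08197736974844122
```

```bash
cat > tr.py <<'E'
from h import *
import pickle
s=ctrl.state();c6=ctrl.calibration("wrist");i=ctrl.camera("wrist")
w=cv2.imread("pics/w5.png");a=cv2.cvtColor(w,6);b=cv2.cvtColor(i[:,120:520],6)
c5=pickle.load(open("w5.pkl","rb"))
u=np.array([np.cos(np.radians(99.5)),np.sin(np.radians(99.5))]);n=np.array([-u[1],u[0]]);ctr=np.array([.4251,-.1421])+u*.046
def lp(x,y,z,al):
    X=.063+(x-.063)*np.cos(al)+z*np.sin(al);Z=.004-(x-.063)*np.sin(al)+z*np.cos(al);return [*(ctr+u*X+n*y),Z]
for nm,(x0,y0,x1,y1),P in(("knob",(155,245,235,335),(-.046,0,.103)),("barend",(165,170,225,240),(-.012,0,.106)),("barfront",(160,5,225,60),(.046,0,.106)),("matUL",(95,0,140,40),None)):
    W=np.outer(np.hanning(y1-y0),np.hanning(x1-x0));d,r=cv2.phaseCorrelate(a[y0:y1,x0:x1].astype(float),b[y0:y1,x0:x1].astype(float),W)
    print(nm,np.round(d,2),round(r,2),[float((proj("wrist",lp(*P,al),c6)-proj("wrist",lp(*P,0),c5))[1]) for al in(0,.005,.01)] if P else "")
print(s['ft_force'].round(2),s['wrist_torque'].round(3),s['tcp_pos'][2])
E
python3 tr.py
```

```text
knob [ 0.1  -0.32] 1.12 [-3.2999999999999545, -3.7999999999999545, -4.2999999999999545]
barend [-0.17 -0.55] 0.89 [-2.1000000000000227, -3.3000000000000114, -4.600000000000023]
barfront [0.18 2.09] 0.94 [1.2000000000000028, -0.6999999999999993, -2.6999999999999993]
matUL [1.   1.05] 0.96 
[ 0.18  0.15 -5.38] [0.139 0.022 0.045] 0.08197736974844122
```

```bash
python3 - <<'E'
from h import *
i=ctrl.camera("wrist");c=ctrl.calibration("wrist")
z=ctrl.state()["tcp_pos"][2]
w4=np.zeros((400,400,3),np.uint8);w4[100:]=cv2.imread("pics/w4.png")
ims=dict(w4=w4,w5=cv2.imread("pics/w5.png"),now=i[:,120:520])
for n,m in ims.items():
    h=cv2.cvtColor(m,cv2.COLOR_BGR2HSV);r=(((h[...,0]<8)|(h[...,0]>172))&(h[...,1]>150)&(h[...,2]>120)).astype(np.uint8);r[:,:150]=0;r[:,245:]=0
    x,y,w,hh=cv2.boundingRect(r);ys,xs=np.nonzero(r);print(n,x,y,w,hh,"bottom",y+hh,len(ys))
for k in(0,.004,.008,.010,.012,.014):
    P=[]
    for a in np.radians(np.arange(0,360,10)):
        P.append(proj("wrist",[.4251+.0125*np.cos(a),-.1421+.0125*np.sin(a),.093+k],c)-[120,0])
    P=np.array(P);print("top face if knob at",k,P.min(0),P.max(0))
E
```

```text
w4 156 264 73 65 bottom 329 2822
w5 161 264 66 66 bottom 330 2827
now 162 263 65 66 bottom 329 2848
top face if knob at 0 [163.6 245.9] [224.8 301.4]
top face if knob at 0.004 [162.8 249.8] [225.6 306.6]
top face if knob at 0.008 [161.9 254. ] [226.5 312. ]
top face if knob at 0.01 [161.5 256.2] [227.  314.9]
top face if knob at 0.012 [161.  258.4] [227.4 317.8]
top face if knob at 0.014 [160.6 260.7] [227.9 320.8]
```

```bash
cat > av.py <<'E'
from h import *
F=[];T=[]
for _ in range(8):
    ctrl.camera("wrist");s=ctrl.state();F.append(s["ft_force"]);T.append(s["wrist_torque"])
print("F",np.mean(F,0).round(2),np.std(F,0).round(2),"T",np.mean(T,0).round(3),"z",s["tcp_pos"][2],s["t"])
E
python3 av.py; python3 -m jog '[{"delta_pos":[0,0,0.02],"spin":0},{"delta_pos":[0,0,0],"spin":0},{"delta_pos":[0,0,0],"spin":0}]' >/dev/null; python3 av.py; python3 tr.py
```

```text
F [-0.76  1.07 -5.32] [0.53 0.41 0.41] T [0.111 0.01  0.016] z 0.08197257802295989 18.2
F [-0.4   0.94 -5.59] [0.48 0.5  0.44] T [ 0.108 -0.017  0.014] z 0.08237290809534678 18.9
knob [-0.08 -0.34] 1.12 [-3.7999999999999545, -4.2999999999999545, -4.7999999999999545]
barend [ 0.03 -1.31] 0.72 [-2.4000000000000057, -3.6000000000000227, -4.800000000000011]
barfront [0.24 2.53] 0.94 [1.6000000000000014, -0.3999999999999986, -2.299999999999999]
matUL [1.15 0.7 ] 0.81 
[-0.21  1.   -5.32] [ 0.079  0.017 -0.064] 0.08237290809534678
```

```bash
python3 -m jog '[{"delta_pos":[0,0,0],"spin":0},{"delta_pos":[0,0,0.025],"spin":0},{"delta_pos":[0,0,0],"spin":0},{"delta_pos":[0,0,0],"spin":0}]' 1 60 >/dev/null; python3 av.py; python3 tr.py|head -3
```

```text
F [-0.26  0.95 -5.52] [0.44 0.22 0.46] T [ 0.011 -0.011  0.017] z 0.08287457312792976 19.75
knob [ 0.05 -0.56] 1.06 [-4.5, -5.0, -5.5]
barend [ 0.01 -2.21] 0.6 [-2.8000000000000114, -4.0, -5.300000000000011]
barfront [0.19 2.96] 0.86 [1.9000000000000021, 0.0, -1.9999999999999982]
```

```bash
python3 - <<'E'
from h import *
i=ctrl.camera("wrist");cv2.imwrite("pics/w7full.png",i)
w4=np.zeros((400,400,3),np.uint8);w4[100:]=cv2.imread("pics/w4.png")
ims=dict(w4=w4,w5=cv2.imread("pics/w5.png"),now=i[:,120:520])
for n,m in ims.items():
    f=m.astype(float);r=f[...,2]-f[...,1]  # red excess
    print(n,"bottom edge profile",[int(v) for v in r[322:336,185:205].mean(1)],"left/right row300",[int(v) for v in r[295:305,155:168].mean(0)],[int(v) for v in r[295:305,220:236].mean(0)])
# top/bottom expansions
w6=np.zeros((300,800,3),np.uint8)
a=ims["w4"][225:345,140:250];b=ims["now"][225:345,140:250]
cv2.imwrite("pics/cmp.png",cv2.resize(np.hstack([a,b]),None,fx=3.6,fy=3.6,interpolation=cv2.INTER_CUBIC))
E
```

```text
w4 bottom edge profile [117, 117, 117, 118, 116, 105, 91, 3, 0, 3, 3, 3, 3, 4] left/right row300 [19, 60, 60, 53, 68, 100, 107, 113, 115, 118, 118, 118, 118] [116, 113, 109, 98, 88, 48, 57, 63, 45, 0, 1, 3, 4, 3, 3, 3]
w5 bottom edge profile [116, 118, 117, 116, 117, 121, 104, 15, -2, 3, 3, 3, 3, 3] left/right row300 [1, 0, 3, 0, -5, 22, 73, 100, 106, 112, 115, 118, 119] [118, 119, 116, 114, 111, 99, 96, 49, 5, -2, 1, 0, 0, 0, 0, 1]
now bottom edge profile [118, 116, 118, 118, 120, 116, 77, 5, 0, 2, 3, 2, 3, 3] left/right row300 [1, 0, 1, 0, 0, -2, 14, 75, 110, 113, 117, 118, 120] [118, 118, 117, 115, 111, 106, 52, 3, -5, 0, 0, 1, 1, 1, 0, 0]
```

View pics/cmp.png

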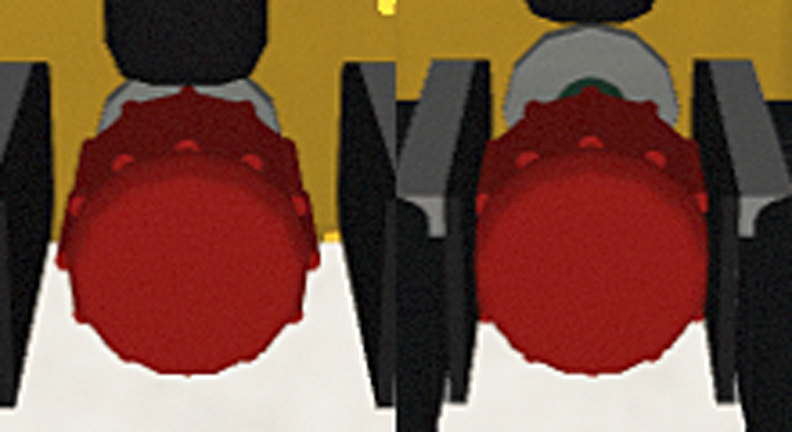

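The paired crops show the knob, bottom edge at 373 in both, has not slipped in the fingers. The stem is exposed and the tracking shows no tilt or lift, so the knob has risen at least 14 mm and is at its stop. I'll ride it back down, release, and retreat straight up.

```bash
python3 -m jog '[{"delta_pos":[0,0,-0.1],"spin":0},{"delta_pos":[0,0,-0.15],"spin":0},{"delta_pos":[0,0,-0.15],"spin":0},{"delta_pos":[0,0,-0.15],"spin":0},{"delta_pos":[0,0,-0.1],"spin":0},{"delta_pos":[0,0,-0.05],"spin":0},{"delta_pos":[0,0,0],"spin":0},{"delta_pos":[0,0,0],"spin":0}]'
python3 -m jog '[{"delta_pos":[0,0,0],"spin":0},{"delta_pos":[0,0,0],"spin":0},{"delta_pos":[0,0,0],"spin":0},{"delta_pos":[0,0,0],"spin":0},{"delta_pos":[0,0,0],"spin":0},{"delta_pos":[0,0,0],"spin":0}]' -1
python3 -m jog '[{"delta_pos":[0,0,0.5],"spin":0},{"delta_pos":[0,0,1],"spin":0},{"delta_pos":[0,0,1],"spin":0},{"delta_pos":[0,0,1],"spin":0},{"delta_pos":[0,0,1],"spin":0},{"delta_pos":[0,0,1],"spin":0},{"delta_pos":[0,0,1],"spin":0},{"delta_pos":[0,0,1],"spin":0},{"delta_pos":[0,0,0.5],"spin":0},{"delta_pos":[0.06,0.8,0],"spin":0},{"delta_pos":[-0.18,0.8,0],"spin":0},{"delta_pos":[-0.18,0.8,0],"spin":0},{"delta_pos":[-0.18,0.7,0],"spin":0},{"delta_pos":[0,0,0],"spin":0},{"delta_pos":[0,0,0],"spin":0}]'
python3 - <<'E'
from h import *
import pickle
c=ctrl.calibration("wrist");i=ctrl.camera("wrist");pickle.dump(c,open("w8.pkl","wb"))
cv2.imwrite("pics/w8.png",i)
cv2.imwrite("pics/w8c.png",cv2.resize(i[0:290,215:415],None,fx=2,fy=2))
E
```

```text
t: 20.65
tcp_pos: [0.4254, -0.1423, 0.069]
eef_rot: [180.0, 0.0, 99.5]
ft_force: [-0.2, -2.8, -2.5]
finger_gap: 0.0236
gripper_force: 59.4
t: 21.25
tcp_pos: [0.425, -0.142, 0.0689]
eef_rot: [-180.0, -0.0, 99.5]
ft_force: [-0.2, 0.0, 0.2]
finger_gap: 0.0853
gripper_force: 0.0
t: 22.75
tcp_pos: [0.4155, -0.0801, 0.2289]
eef_rot: [180.0, 0.0, 99.5]
ft_force: [-0.6, -0.0, -0.9]
finger_gap: 0.0856
gripper_force: 0.0
```

View pics/w8c.png

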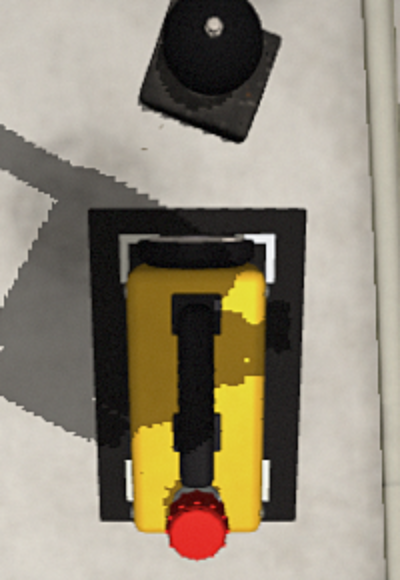

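The crop shows the lantern still flat and square inside the white marks, knob back down at (197,530), lens end towards the ball. One last numeric check of the centring before handing in.

```bash
python3 - <<'E'
from h import *
import pickle
for nm,cs,kn in(("w3",[(83,207),(304,207),(297,521),(99,521)],0),("w8",[(89,209),(306,209),(296,520),(102,520)],0)):
    c=pickle.load(open(nm+".pkl","rb"));i=cv2.imread(f"pics/{nm}.png")
    f=lambda x,y,z:at("wrist",(x/2+215,y/2),z,c)
    C=np.array([f(*p,.004) for p in cs]);ctr=C.mean(0);y=np.radians(99.6);u=np.array([np.cos(y),np.sin(y)]);n=np.array([-u[1],u[0]])
    h=cv2.cvtColor(i,cv2.COLOR_BGR2HSV)
    r=(((h[...,0]<8)|(h[...,0]>172))&(h[...,1]>150)&(h[...,2]>150)).astype(np.uint8);r[:,:280]=0;r[:,340:]=0
    (kx,ky),_=cv2.minEnclosingCircle(cv2.findNonZero(r));k=at("wrist",(kx,ky),.093,c)-ctr
    m=((h[...,0]>18)&(h[...,0]<35)&(h[...,1]>150)&(h[...,2]>60))
    Q=np.array([(at("wrist",(x.min(),v),.058,c)+at("wrist",(x.max()+1,v),.058,c))/2 for v in range(145,235,10) for x in[np.where(m[v,260:360])[0]+260]])
    d=np.polyfit(Q[:,1],Q[:,0],1)
    print(nm,"ctr",ctr,"lamp along",k@u+.046,"lat",((Q-ctr)@n).mean(),"yaw",np.degrees(np.arctan2(1,d[0])))
E
```

```text
w3 ctr [ 0.418975 -0.096825] lamp along -0.000548363941044093 lat 0.001547598647163809 yaw 99.6465390932227
w8 ctr [ 0.418825 -0.0971  ] lamp along -0.0018175014364513187 lat 0.0008536714808096795 yaw 99.73430951767325
```

The lantern is within 2 mm of centre, with yaw about 99.7° against 99.6° for the mat. Handing in.

```bash
python3 -c "
from station import ctrl;print(ctrl.finish_job())"
```

```text
the job is handed in; nothing more can be done
None
```

I set the lantern on the mat within about 2 mm of centre, square to it and lens facing the ball, then pulled the knob up to its stop without lifting or tilting the lantern, let it back down, and handed the job in at about 23 s; no verdict came back.

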